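Rake the red-lidded tub out from under the counter riser

ROBOT

A 6-joint arm with a two-finger parallel gripper is mounted at the origin on the work surface. World frame = base frame: x ahead of the robot, y to its left, z up, the work surface at z = 0. Lengths are in mm, angles in degrees, forces in N, time in s.
With the tool pointing down it reaches from about 350 to 850 mm from the base axis. Payload 8.1 kg.
Tool frame: the origin (TCP) lies at the very end of the fingers, on their centre line; the grasp point (between the pads) lies 19 mm behind it; z points along the fingers, y is the direction in which the jaws open and shut (so a half turn about z gives the same grasp; the last joint's range is limited). The gripper opens to 85 mm and grips with 20 to 120 N. Pads are 22 mm wide; open, the fingers measure 114 mm over their backs; the gripper's body (76 mm by 85 mm) begins 54 mm behind the grasp point. The pads swing forward as they close: fully open they stand 13 mm farther back than shut.
Start: joints at [60.596, 7.471, 85.268, -0, 87.261, -4.893], TCP at [248.902, 545.942, 231.292] pointing down, gripper open.
Joint ranges: [-169.43, 169.43], [-51.17, 129.36], [1.28, 143.12], [-76.62, 256.62], [0, 156.53], [-152.29, 152.29]. Speed limits (degrees/s): [136.94, 136.94, 159.86, 180, 180, 180].

INTERFACE

Orientations are given as [roll, pitch, yaw] about the fixed x, y, z axes, in that order (R = Rz(yaw) Ry(pitch) Rx(roll)).
In Python, from bench import sensors, viewer, job gives the robot as it stands.
- The arm moves only by the shell command python3 -m pendant 'ROWS' [FORCE]. ROWS is JSON, one flat list of numbers, 5 for each row, row after row: the shift along the world's x, y, z in mm, then the turn about the world's z in rad, then the finger opening in mm, from 0 to 85.4. In form: [x, y, z, twist, hand, x, y, z, twist, hand, ...]. A call has 1 to 12 rows; each row shifts and turns the pose as measured when the row begins; what a row does not reach is not made up. A row lasts 1/12 s, in which the tool goes at most 41.7 mm and 7.16 degrees, less where a joint would pass 70% of its speed; a pose out of reach is approached as far as the arm can. A call with a gripper value outside its range is refused whole. The fingers move at their own pace and stop on an object; FORCE is the grip in N (left out, the last holds). Time passes only in rows, so rows that do not move let the fingers close. It gives the time, the measured TCP pose, the force and the opening at its end, in the units of the state.
- sensors.sense(): the state, without advancing time (a new reading comes with each control period).
- viewer.snapshot(name): name is "scene" or "top"; returns a dict with "frame" (400x640x3 uint8, blue, green, red), "z_map" (400x640 float32, mm along the optical axis (not along the pixel's ray), 0 where there is no reading), "fx", "fy", "cx", "cy" (pixels), "k1" (the pictures are not rectified: a ray, as slopes to the right and down, at radius r is drawn at 1 + k1 r^2 times it, then the intrinsics apply), "view" (4x4, takes a point from world to camera coordinates). Camera axes: x right, y down, z forward; pixel columns grow to the right and rows downward; lengths in mm; the calibration is good to about 2 mm. A picture is of the moment at which its call begins.
- job.hand_in(): hands the job in, once; it reports no verdict.
The state is a dict: "time": time; "joint_pos": joint angles; "qd": joint speeds; "joint_efforts": joint torques, N m; "tool_pos": TCP position; "tcp_rot": TCP orientation; "ft_force": force on the tool from outside, world axes, zero at the start; "wrist_torque": the same for the moment, N m; "finger_gap": finger opening in mm.
Only numpy, scipy, OpenCV 4.12 (cv2) and the standard library are available. Lean on these libraries where they do the work, as an engineer would, in place of code of your own. Each camera call takes 0.05 s, during which the arm holds its last target.

TASK

Take the counter rake out of its stand by the two red buttons on its black grip and, without letting go of it, press its foot on the counter so that the rake swings level in your fingers with the blade hanging down. Reach under the low clear riser with it, hook the blade behind the red-lidded tub and slide the tub out along the counter until it is wholly on the cork mat, touching the tub with the rake only and never lifting it. Then lay the rake down on the white board, all clear of the counter (it must never be left lying on the counter itself), leaving the yellow-lidded tub and the cups where they are.

Things in the scene. Friction and masses are not known exactly. Their poses are not given: they have to be found in the camera images.
- rake_grip (a point): Grasp point of the loose counter rake, which starts upright in the stand: on the centre line of its straight bar (280 mm long, 12 mm thick along x, 14 mm wide along y), 230 mm above the blade's flat underside, 50 mm below the handle end. A round red button, 20 mm wide, sits here on each side: pinch these flat faces, 18 mm apart along y. z: along the bar, blade to handle end.
- rake_toe (a point): Toe of the rake: mid-width of the blade's free edge, 34 mm to -x of the bar's centre line, 3 mm above the blade's underside (227 mm below rake_grip along z). Axes as rake_grip. Held level with the blade down, it is the lowest point and the bar's centre line is 34 mm above it. To swing level, the grip travels to the -x side of the toe and down.
- rake: The whole rake, 100 g, origin on the bar's centre line at the blade's flat underside, axes as rake_grip. Steel blade 6 mm thick, 56 mm wide (y), from 34 mm on the -x side (toe) to 8 mm on the +x side. Pinched lightly (about 12 N) it turns in the fingers when the toe is pressed or dragged on the counter; a firm grip (about 40 N) holds it level.
- stand: Fixed grey stand: an open pocket, 66 x 78 mm outside, 24 mm high, floor 4 mm thick, in which the rake's blade stands with 5 to 6 mm of play on each side. Origin at the counter under the rake's bar, axes as the rake's at the start.
- table: The grey counter, top at z = 0.
- opening (a point): Point on the counter in the middle of the open side of the low riser, a fixed clear box without floor, open on this side only. y: horizontally into the riser; x: along the open side. Inside 260 mm wide (x), 264 deep (y), 115 high; deck 8 mm thick, walls 6. Two tubs stand under it on the counter, about 58 mm either side of the middle, centres 85 to 120 mm inside.
- mat (a point): Centre of the cork mat on the counter just outside the riser's opening: 272 mm along x, 150 mm along y, paper-thin (1 mm, only looks: things slide over it as over the counter). Axes as point opening, 81 mm outside it.
- redtub_mid (a point): Centre, half-way up, of the red-lidded portion tub (the one to fetch): white, 60 x 60 mm, 28 mm high, about 160 g, loose. Its sides stand within about 10 degrees of the riser's. x and y axes along its sides, z up.
- yellowtub_mid (a point): Centre, half-way up, of the yellow-lidded tub, otherwise the same as the red one. It may stand on either side of it. Leave it alone.
- board: Fixed white board, 130 x 310 mm (x, y), 8 mm thick, origin at the middle of its underside. A blue stripe at each short end.
- cup1_mid (a point): Bystander: paper drinks cup with red band and black lid, 80 mm high, 68 mm wide, full, on the riser's deck near its closed end. Point: its centre, half-way up.
- cup2_mid (a point): Bystander: paper drinks cup with red band and black lid, 80 mm high, 68 mm wide, full, on the riser's deck near its closed end. Point: its centre, half-way up.
- cup3_mid (a point): Bystander: paper drinks cup with red band and black lid, 90 mm high, 78 mm wide, full, on the counter at the far side. Point: its centre, half-way up.
- cup4_mid (a point): Bystander: paper drinks cup with red band and black lid, 90 mm high, 78 mm wide, full, on the counter at the far side. Point: its centre, half-way up.
- cup5_mid (a point): Bystander: paper drinks cup with red band and black lid, 90 mm high, 78 mm wide, full, on the counter at the far side. Point: its centre, half-way up.
- redtub: The red-lidded tub itself; origin at the middle of its underside, 14 mm below point redtub_mid.

How it is judged:
By the outcome, as a careful person would: the job done as asked, in the order asked, and still so for the second after the job is handed in, with the robot touching nothing.
It also fails if it takes over 64 s, if anything falls off the work surface, if the arm or the gripper's body presses on something with over 40 N, if the wrist force passes 120 N, or if a joint passes its speed limit or range.

## Working session

There is one attempt and no reset: what is moved stays moved. The work goes in short steps, Python scripts to look and compute and a shell command to move; the robot and the scene stay as the last step left them, time stands still between calls to the robot, and variables do not carry over. Pictures are saved under pics/ and viewed, and the job is handed in when it is done.

```bash
ls; mkdir -p pics
python3 - <<'E'
from bench import sensors, viewer
import cv2
print(sensors.sense())
for n in ("scene","top"):
    s=viewer.snapshot(n); cv2.imwrite(f"pics/{n}0.png",s["frame"]); print(n,{k:s[k] for k in("fx","fy","cx","cy","k1")}, s["view"])
E
```

```text
pics
{'time': 0.0, 'joint_pos': array([ 6.05941390e+01,  7.51324753e+00,  8.53315993e+01, -6.10566153e-04,
        8.72591479e+01, -4.89447519e+00]), 'qd': array([-0.00422768, -0.00692996,  0.07652261,  0.042429  ,  0.00881756,
        0.08311725]), 'joint_efforts': array([ 1.22539899e-03, -5.69390881e+01, -5.00566542e+01, -9.65839104e-05,
        1.42622300e-02,  2.57358482e-05]), 'tool_pos': array([248.65039607, 545.44842599, 230.24156916]), 'tcp_rot': array([-1.79896332e+02, -8.26532599e-03,  1.55488636e+02]), 'ft_force': array([-0.66144729,  0.03897039,  0.17406028]), 'wrist_torque': array([-0.01097235, -0.03481151, -0.00501192]), 'finger_gap': 85.59140492495962}
scene {'fx': 427.179376354619, 'fy': 427.179376354619, 'cx': 318.2579735289524, 'cy': 197.27271674152615, 'k1': 0.009036156701542482} [[ 7.71844340e-01  6.35515162e-01 -1.94111613e-02 -4.63185757e+02]
 [ 3.59151294e-01 -4.60981514e-01 -8.11484067e-01 -9.76477514e+01]
 [-5.24658615e-01  6.19367841e-01 -5.84052065e-01  1.74774380e+03]
 [ 0.00000000e+00  0.00000000e+00  0.00000000e+00  1.00000000e+00]]
top {'fx': 501.30198294952777, 'fy': 501.30198294952777, 'cx': 319.0937370519298, 'cy': 205.23585605272325, 'k1': -0.12067449847813932} [[ 1.89923213e-02 -9.99775571e-01  9.38607952e-03 -4.00573258e+00]
 [-9.89020655e-01 -2.01624022e-02 -1.46395428e-01  6.30472393e+02]
 [ 1.46551819e-01 -6.50263750e-03 -9.89181621e-01  1.53171320e+03]
 [ 0.00000000e+00  0.00000000e+00  0.00000000e+00  1.00000000e+00]]
```

View pics/scene0.png

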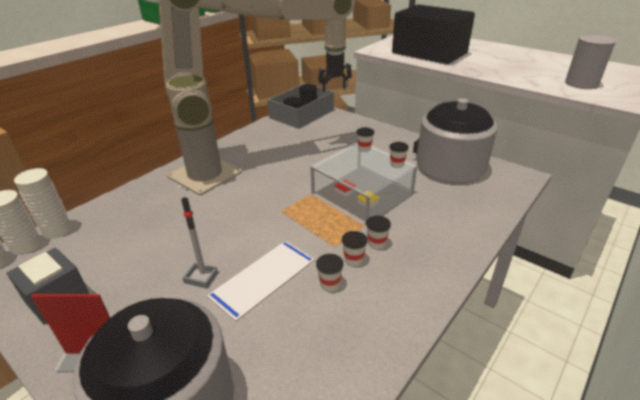

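View pics/top0.png

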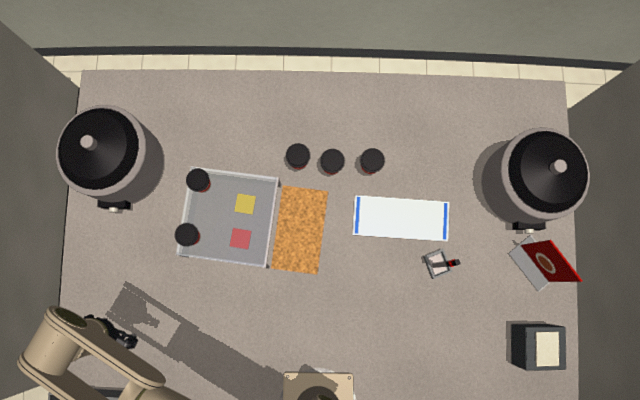

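```bash
cat > h.py <<'E'
import numpy as np, cv2
from bench import sensors, viewer
def K(s): return np.array([[s["fx"],0,s["cx"]],[0,s["fy"],s["cy"]],[0,0,1.]]), np.array([s["k1"],0,0,0,0.])
def ray(s,uv):
    k,d=K(s); uv=np.asarray(uv,float).reshape(-1,1,2)
    n=cv2.undistortPointsIter(uv,k,d,None,None,(3,50,1e-10)).reshape(-1,2)
    V=np.asarray(s["view"]);R=V[:3,:3];t=V[:3,3]
    D=np.c_[n,np.ones(len(n))]@R; C=-R.T@t
    return C,D
def plane(s,uv,z):
    C,D=ray(s,uv); return C+D*((z-C[2])/D[:,2])[:,None]
def pts(s,uv):
    C,D=ray(s,uv); uv=np.asarray(uv).reshape(-1,2).astype(int)
    return C+D*s["z_map"][uv[:,1],uv[:,0]][:,None]
def proj(s,P):
    k,d=K(s);V=np.asarray(s["view"])
    r,_=cv2.Rodrigues(V[:3,:3]); return cv2.projectPoints(np.asarray(P,float).reshape(-1,1,3),r,V[:3,3],k,d)[0].reshape(-1,2)
def tri(sa,ua,sb,ub):
    (C1,D1),(C2,D2)=ray(sa,ua),ray(sb,ub); d1=D1[0]/np.linalg.norm(D1[0]);d2=D2[0]/np.linalg.norm(D2[0])
    A=np.c_[d1,-d2]; x=np.linalg.lstsq(A,C2-C1,rcond=None)[0]
    p,q=C1+d1*x[0],C2+d2*x[1]; return (p+q)/2,np.linalg.norm(p-q)
def crop(s,box,f,name):
    x0,y0,x1,y1=box; cv2.imwrite(f"pics/{name}.png",cv2.resize(s["frame"][y0:y1,x0:x1],None,fx=f,fy=f,interpolation=cv2.INTER_CUBIC))
def blob(s,box,lo,hi,lo2=None,hi2=None):
    x0,y0,x1,y1=box; hsv=cv2.cvtColor(s["frame"],cv2.COLOR_BGR2HSV)
    m=cv2.inRange(hsv,lo,hi)
    if lo2: m|=cv2.inRange(hsv,lo2,hi2)
    z=np.zeros_like(m); z[y0:y1,x0:x1]=m[y0:y1,x0:x1]
    cs,_=cv2.findContours(z,cv2.RETR_EXTERNAL,cv2.CHAIN_APPROX_NONE)
    return z,sorted(cs,key=cv2.contourArea,reverse=True)
E
python3 - <<'E'
from h import *
t=viewer.snapshot("top"); s=viewer.snapshot("scene")
crop(t,(400,180,480,300),5,"t_rake"); crop(s,(160,180,240,300),5,"s_rake")
crop(t,(170,150,340,290),4,"t_riser"); crop(s,(270,120,430,260),4,"s_riser")
R=((0,120,60),(8,255,255),(172,120,60),(180,255,255)); Y=((20,120,80),(35,255,255)); O=((8,80,60),(20,255,255)); B=((105,120,60),(130,255,255))
for n,im,bs in(("top",t,{"red":((225,220,260,255),R),"yel":((225,185,265,220),Y),"mat":((260,170,340,290),O),"board":((345,180,460,260),((0,0,225),(180,40,255))),"stripe":((345,180,460,260),B),"but":((440,250,470,275),R)}),
 ("scene",s,{"red":((325,170,362,205),R),"yel":((350,180,390,215),Y),"mat":((270,180,370,250),O),"board":((190,230,320,330),((0,0,200),(180,60,255))),"stripe":((190,230,320,330),B),"but":((180,195,200,260),R)})):
  for k,(box,c) in bs.items():
    m,cs=blob(im,box,*c)
    for q in cs[:2]:
      if cv2.contourArea(q)<3: continue
      r=cv2.minAreaRect(q); b=cv2.boxPoints(r)
      z={"red":28,"yel":28,"mat":1,"board":8,"stripe":8,"but":235}[k]
      print(n,k,cv2.contourArea(q),np.round(r[0],1),"ctr",np.round(plane(im,[r[0]],z)[0],1),"corners",np.round(plane(im,b,z)[:,:2]).tolist())
E
```

```text
top red 272.0 [239.9 238. ] ctr [523.4 256.6  28. ] corners [[501.0, 288.0], [555.0, 280.0], [546.0, 225.0], [492.0, 233.0]]
top yel 283.5 [244.5 203.4] ctr [634.3 246.3  28. ] corners [[610.0, 278.0], [666.0, 272.0], [659.0, 214.0], [602.0, 221.0]]
top mat 3841.5 [299.3 229.5] ctr [557.1  70.3   1. ] corners [[431.0, 160.0], [704.0, 132.0], [686.0, -21.0], [414.0, 10.0]]
top board 3173.5 [400.6 218. ] ctr [ 599.9 -255.7    8. ] corners [[544.0, -100.0], [672.0, -108.0], [656.0, -415.0], [528.0, -403.0]]
top stripe 61.0 [357.  214.5] ctr [ 608.4 -114.5    8. ] corners [[552.0, -107.0], [666.0, -113.0], [666.0, -122.0], [551.0, -116.0]]
top stripe 58.5 [444.7 220.5] ctr [ 594.4 -400.3    8. ] corners [[537.0, -393.0], [652.0, -399.0], [652.0, -408.0], [537.0, -402.0]]
top but 14.5 [451.  262.5] ctr [ 450.4 -356.9  235. ] corners [[460.0, -349.0], [460.0, -365.0], [441.0, -365.0], [441.0, -348.0]]
scene red 49.5 [341.8 187.4] ctr [526.3 229.   28. ] corners [[500.0, 218.0], [489.0, 244.0], [553.0, 240.0], [562.0, 214.0]]
scene yel 42.5 [372.8 195.8] ctr [647.  254.9  28. ] corners [[61
[... 153 characters left out ...]
, [637.0, 231.0], [646.0, 204.0]]
scene mat 2011.5 [321.9 219.5] ctr [566.8  60.5   1. ] corners [[427.0, -8.0], [353.0, 169.0], [701.0, 126.0], [739.0, -27.0]]
scene board 2875.0 [261.5 276.7] ctr [ 602.1 -265.9    8. ] corners [[531.0, -391.0], [532.0, -73.0], [678.0, -132.0], [658.0, -420.0]]
scene board 28.0 [221.7 306.9] ctr [ 597.2 -413.4    8. ] corners [[535.0, -413.0], [533.0, -408.0], [656.0, -414.0], [657.0, -419.0]]
scene stripe 38.5 [224.1 304.4] ctr [ 595.6 -403.5    8. ] corners [[541.0, -404.0], [539.0, -398.0], [648.0, -403.0], [649.0, -409.0]]
scene but 35.5 [187.5 214. ] ctr [ 455.5 -367.7  235. ] corners [[437.0, -365.0], [452.0, -354.0], [474.0, -370.0], [459.0, -381.0]]
```

Run:
```python
import cv2,numpy as np
a=[cv2.imread(f"pics/{n}.png") for n in("t_rake","s_rake")]
cv2.imwrite("pics/rakes.png",np.hstack(a))
```

```text
(no output)
```

View pics/rakes.png

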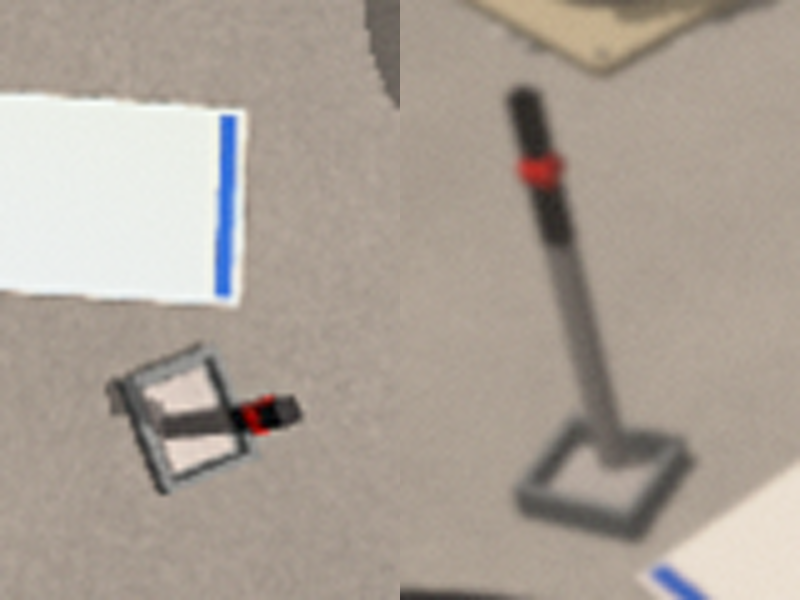

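View pics/t_riser.png

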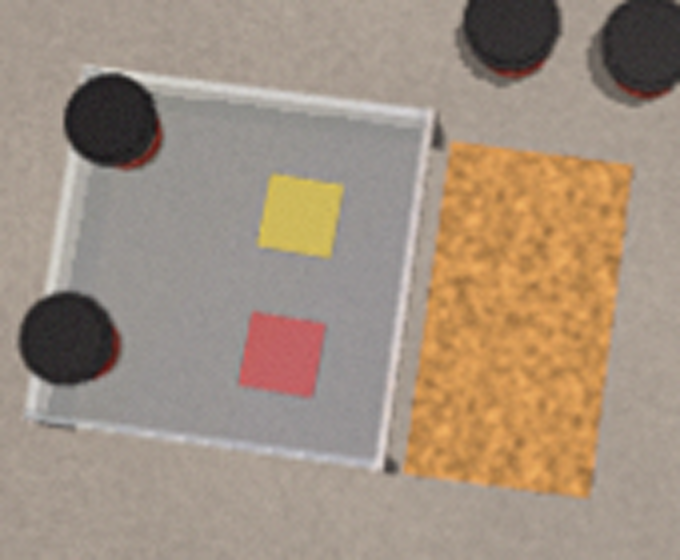

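View pics/s_riser.png

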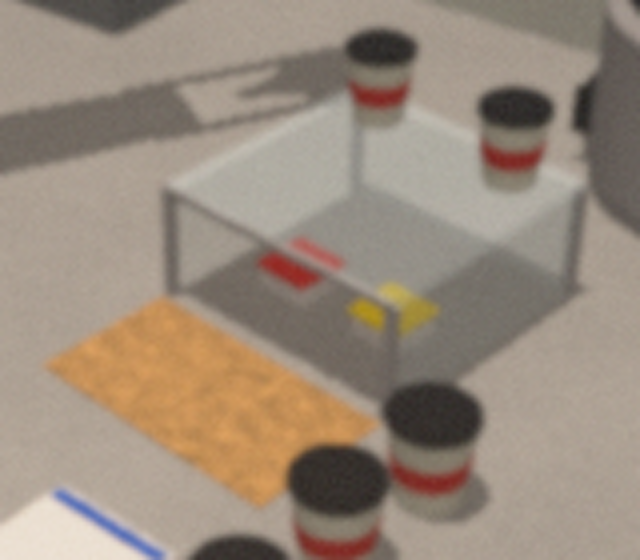

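Run:
```python
from h import *
t=viewer.snapshot("top"); s=viewer.snapshot("scene")
for n,a,b in(("top end",(457.8,262.2),(185,198.5)),("button",(451.7,262.5),(187.9,214)),("base",(433.5,265),(202.5,272)),("grip bottom end",(446.5,263.5),(191.5,228.5))):
    p,e=tri(t,[a],s,[b]); print(n,p.round(1),e.round(1))
# depth points of the rake from both cams
for n,im,box in(("top",t,(425,248,465,282)),("scene",s,(178,190,215,295))):
    x0,y0,x1,y1=box; u,v=np.meshgrid(np.arange(x0,x1),np.arange(y0,y1)); uv=np.c_[u.ravel(),v.ravel()]
    P=pts(im,uv); 
    for lo,hi in((15,30),(60,120),(120,180),(180,215),(215,250),(250,300)):
        k=(P[:,2]>lo)&(P[:,2]<hi); 
        if k.any(): print(n,lo,hi,k.sum(),np.median(P[k],0).round(1),P[k].min(0).round(),P[k].max(0).round())
    k=(P[:,2]>16)&(P[:,2]<32)
    q=P[k][:,:2].astype(np.float32); r=cv2.minAreaRect(q); print(r, cv2.boxPoints(r).round().tolist())
# stand top rim corners by hand from crop
c=np.array([(125,380),(205,345),(250,450),(165,493)])/5+[400,180]
print(plane(t,c,24).round(1))
c=(np.array([(585,418),(690,455),(635,530),(520,490)])-[400,0])/5+[160,180]
print(plane(s,c,24).round(1))
```

```text
top end [ 450.3 -362.   280.7] 2.0
button [ 449.8 -361.8  228.6] 2.9
base [ 449.7 -362.3    8.4] 1.4
grip bottom end [ 448.6 -361.   176.6] 3.3
top 15 30 190 [ 459.  -365.5   23.3] [ 409. -414.   15.] [ 504. -331.   30.]
top 60 120 24 [ 450.5 -356.5   89.3] [ 442. -360.   62.] [ 458. -353.  119.]
top 120 180 26 [ 449.1 -354.3  153.5] [ 442. -359.  127.] [ 459. -352.  179.]
top 180 215 19 [ 447.9 -354.3  197.4] [ 442. -361.  180.] [ 459. -350.  214.]
top 215 250 30 [ 449.2 -353.6  241.3] [ 441. -363.  217.] [ 460. -348.  249.]
top 250 300 47 [ 450.2 -356.9  280.8] [ 442. -368.  254.] [ 459. -351.  291.]
((455.5856628417969, -372.9698181152344), (79.0501708984375, 66.50309753417969), 21.361879348754883) [[407.0, -356.0], [431.0, -418.0], [505.0, -390.0], [480.0, -328.0]]
scene 15 30 236 [ 458.4 -381.    21.3] [ 406. -420.   15.] [ 506. -335.   30.]
scene 60 120 104 [ 456.  -367.2   90.5] [ 446. -374.   62.] [ 463. -354.  120.]
scene 120 180 115 [ 455.3 -366.6  150.1] [ 446. -372.  120.] [ 463. -354.  178.]
scene 180 215 73 [ 456.1 -366.5  197.7] [ 444. -373.  180.] [ 461. -354.  213.]
scene 215 250 85 [ 456.4 -367.8  234. ] [ 446. -375.  216.] [ 465. -353.  249.]
scene 250 300 89 [ 454.8 -365.1  268.9] [ 443. -372.  250.] [ 460. -354.  286.]
((457.23272705078125, -376.3809509277344), (82.35350036621094, 69.81837463378906), 21.06128692626953) [[406.0, -359.0], [431.0, -424.0], [508.0, -394.0], [483.0, -329.0]]
[[ 477.8 -330.9   24. ]
 [ 500.8 -382.7   24. ]
 [ 434.5 -411.1   24. ]
 [ 406.8 -356.1   24. ]]
[[ 422.4 -359.    24. ]
 [ 496.6 -339.6   24. ]
 [ 518.2 -397.5   24. ]
 [ 440.7 -419.5   24. ]]
```

```bash
python3 -m pendant '[8,-36,9,-0.032,85, 8,-36,9,-0.032,85, 8,-36,9,-0.032,85, 8,-36,9,-0.032,85, 8,-36,9,-0.032,85, 8,-36,9,-0.032,85, 8,-36,9,-0.032,85, 8,-36,9,-0.032,85, 8,-36,9,-0.032,85, 8,-36,9,-0.032,85, 8,-36,9,-0.032,85, 8,-36,9,-0.032,85]' 40
```

```text
time: 1.3
tool_pos: [339.7, 99.1, 334.9]
tcp_rot: [-179.5, -0.0, 133.2]
ft_force: [1.0, 0.0, -0.0]
finger_gap: 85.4
```

```bash
python3 -m pendant '[9,-38.5,0,-0.032,85, 9,-38.5,0,-0.032,85, 9,-38.5,0,-0.032,85, 9,-38.5,0,-0.032,85, 9,-38.5,0,-0.032,85, 9,-38.5,0,-0.032,85, 9,-38.5,0,-0.032,85, 9,-38.5,0,-0.032,85, 9,-38.5,0,-0.032,85, 9,-38.5,0,-0.032,85, 9,-38.5,0,-0.032,85, 9,-38.5,0,-0.032,85]'
```

```text
time: 2.3
tool_pos: [446.8, -388.1, 340.6]
tcp_rot: [179.8, 0.7, 109.9]
ft_force: [1.7, 0.5, -0.0]
finger_gap: 84.9
```

```bash
python3 -m pendant '[0,0,0,0,85]'
```

```text
time: 2.38
tool_pos: [446.1, -393.7, 336.1]
tcp_rot: [-180.0, 0.5, 109.6]
ft_force: [0.4, 0.5, -1.5]
finger_gap: 85.1
```

```bash
python3 -m pendant '[2,16,-10,0.015,85, 2,16,-10,0.015,85, 0,0,0,0,85, 0,0,0,0,85]'
```

```text
time: 2.72
tool_pos: [449.2, -365.3, 311.6]
tcp_rot: [-179.8, 0.2, 111.0]
ft_force: [-1.3, 0.9, 0.9]
finger_gap: 84.9
```

```bash
python3 -m pendant '[1.5,3,-10,0,85, 0,0,-20,0,85, 0,0,-20,0,85, 0,0,-20,0,85, 0,0,-10,0,85, 0,0,0,0,85]'
python3 - <<'E'
from h import *
t=viewer.snapshot("top"); s=viewer.snapshot("scene"); print(sensors.sense()["tool_pos"])
a=cv2.resize(t["frame"][220:300,400:480],(400,400)); b=cv2.resize(s["frame"][170:270,140:240],(400,400)); cv2.imwrite("pics/gr1.png",np.hstack([a,b]))
E
```

```text
time: 3.22
tool_pos: [451.9, -363.6, 231.6]
tcp_rot: [-180.0, 0.6, 110.9]
ft_force: [-1.1, -0.3, -0.6]
finger_gap: 85.2
[ 452.53406129 -364.15048712  234.01406482]
```

View pics/gr1.png

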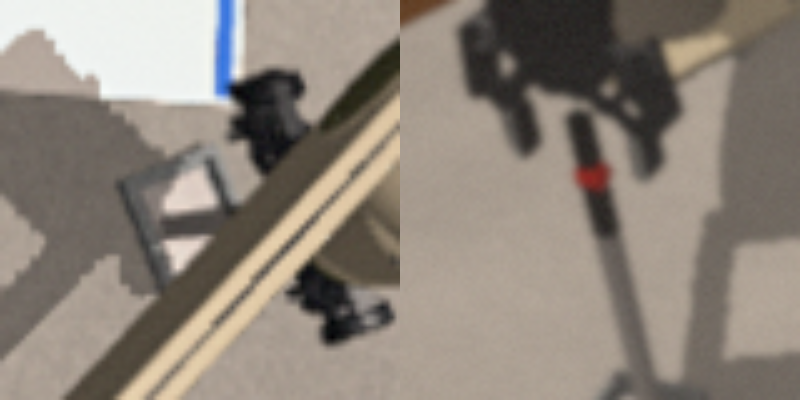

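```bash
python3 -m pendant '[-1,1.5,-6,0,85, 0,0,-6,0,85, 0,0,-4,0,85, 0,0,0,0,85]'
python3 - <<'E'
from h import *
s=viewer.snapshot("scene"); print(sensors.sense()["tool_pos"])
crop(s,(140,170,240,270),6,"gr2")
E
```

```text
time: 3.65
tool_pos: [453.2, -364.4, 221.7]
tcp_rot: [179.8, 1.2, 110.9]
ft_force: [0.3, 1.0, -0.0]
finger_gap: 85.0
[ 453.32020854 -364.43137124  222.15815016]
```

View pics/gr2.png

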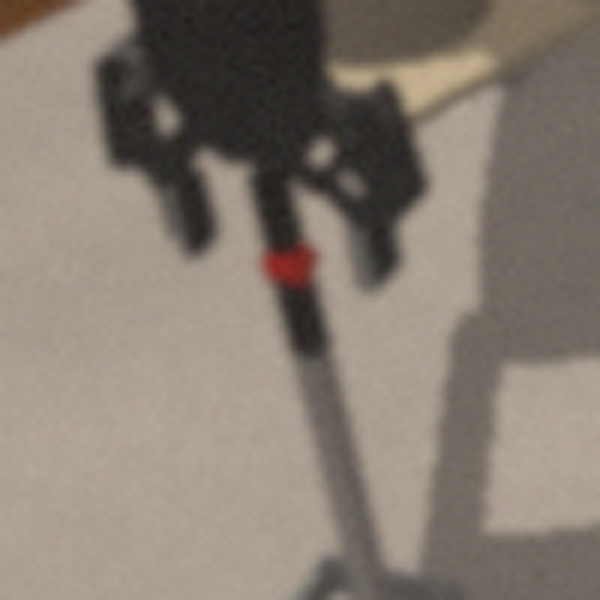

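```bash
python3 -m pendant '[-3,3,-4,0,85, -1,1,-3,0,85, 0,0,0,0,85]'
```

```text
time: 3.95
tool_pos: [449.4, -360.5, 215.6]
tcp_rot: [179.7, 1.3, 110.9]
ft_force: [-0.9, 0.7, 0.4]
finger_gap: 84.9
```

```bash
python3 -m pendant '[0,0,0,0,15, 0,0,0,0,10, 0,0,0,0,10, 0,0,0,0,10, 0,0,0,0,10, 0,0,0,0,10]' 40
python3 - <<'E'
from h import *
s=viewer.snapshot("scene"); print(sensors.sense())
crop(s,(140,170,240,270),6,"gr3")
E
```

```text
time: 4.45
tool_pos: [449.4, -360.5, 216.1]
tcp_rot: [179.7, 1.3, 110.9]
ft_force: [0.2, 0.0, -0.4]
finger_gap: 17.4
{'time': 4.5, 'joint_pos': array([-43.64715166,   2.94781296,  91.67415408,  -0.29802153,
        84.05556952, -64.52917337]), 'qd': array([-0.0068361 ,  0.01904781,  0.25120196,  0.01619845,  0.00782086,
        0.07850279]), 'joint_efforts': array([ 2.43278912e-03, -5.29895496e+01, -5.02371061e+01, -4.31371224e-02,
       -1.46005070e-01, -1.92428437e-03]), 'tool_pos': array([ 449.41246946, -360.5267449 ,  216.02041416]), 'tcp_rot': array([179.6994552 ,   1.32161197, 110.90599859]), 'ft_force': array([ 0.90026711,  0.24392302, -0.3028617 ]), 'wrist_torque': array([0.05048203, 0.00721748, 0.00688991]), 'finger_gap': 17.50218281141765}
```

View pics/gr3.png

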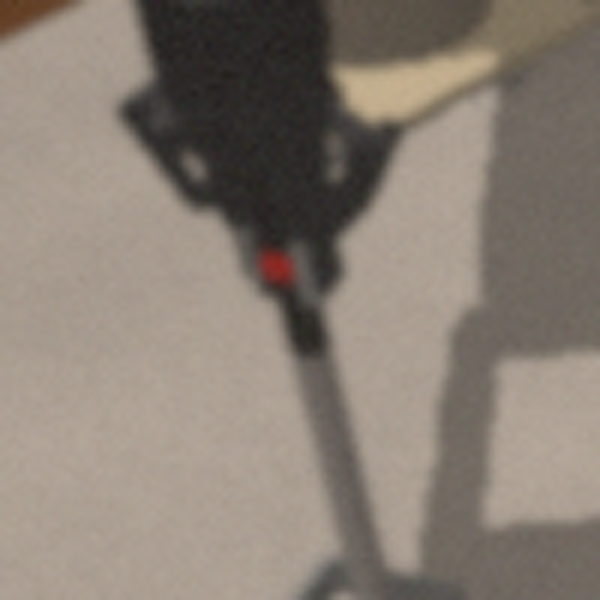

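```bash
python3 -m pendant '[0,0,15,0,10, 0,0,20,0,10, 0,0,20,0,10, 0,0,10,0,10, 0,0,0,0,10]' 40
python3 - <<'E'
from h import *
s=viewer.snapshot("scene")
crop(s,(140,150,260,290),4,"gr4")
E
```

```text
time: 4.92
tool_pos: [447.8, -359.0, 280.0]
tcp_rot: [179.9, 1.0, 110.9]
ft_force: [0.1, -0.0, -0.6]
finger_gap: 17.6
```

View pics/gr4.png

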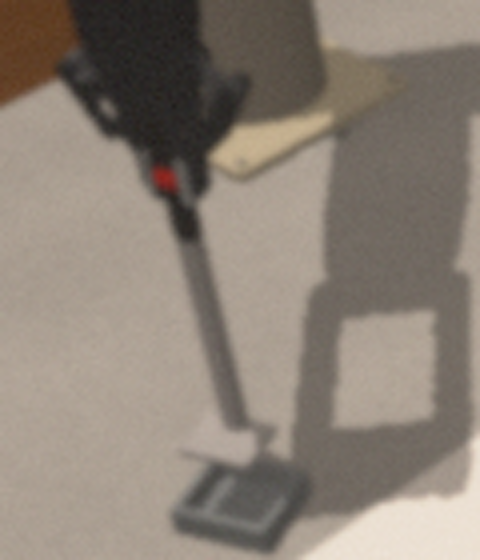

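```bash
python3 -m pendant '[0,20,0,-0.04,10, 0,28,0,-0.04,10, 0,34,0,-0.04,10, 0,36,0,-0.04,10, 0,36,0,-0.04,10, 0,36,0,-0.04,10, 0,36,0,-0.04,10, 0,36,0,-0.04,10, 0,34,0,-0.04,10, 0,28,0,-0.04,10, 0,20,0,-0.04,10, 0,0,0,0,10]' 40
```

```text
time: 5.97
tool_pos: [438.1, -0.2, 259.7]
tcp_rot: [-179.1, 0.4, 84.1]
ft_force: [0.1, -0.6, -1.5]
finger_gap: 17.4
```

```bash
python3 -m pendant '[0,0,0,0,10]'
python3 - <<'E'
from h import *
s=viewer.snapshot("scene");t=viewer.snapshot("top")
cv2.imwrite("pics/sw0.png",np.hstack([cv2.resize(s["frame"][100:340,100:340],(400,400)),cv2.resize(t["frame"][180:380,240:440],(400,400))]))
E
```

```text
time: 6.05
tool_pos: [437.6, 0.8, 258.4]
tcp_rot: [-179.0, 0.4, 84.2]
ft_force: [-0.2, -0.5, -1.5]
finger_gap: 17.3
```

View pics/sw0.png

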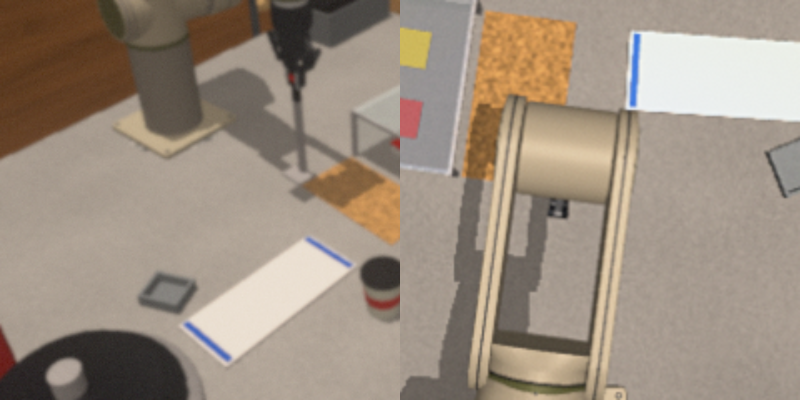

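```bash
python3 -m pendant '[0,0,-14,0,10, 0,0,-14,0,10, 0,0,-8,0,10, 0,0,0,0,10, 0,0,0,0,10]' 40
python3 - <<'E'
from h import *
s=viewer.snapshot("scene");crop(s,(250,130,330,230),5,"sw1")
E
```

```text
time: 6.57
tool_pos: [437.9, -5.2, 220.4]
tcp_rot: [-179.0, 0.5, 83.9]
ft_force: [0.5, 0.3, -1.1]
finger_gap: 17.0
```

View pics/sw1.png

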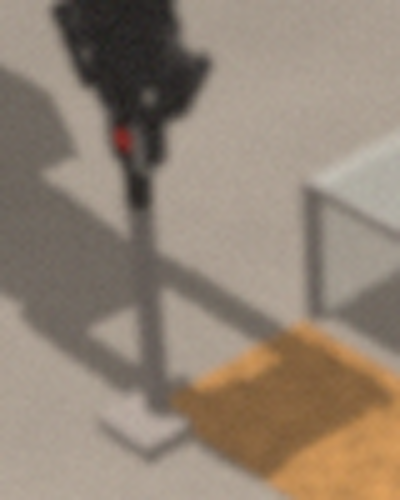

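```bash
python3 -m pendant '[0,0,-5,0,10, 0,0,-3,0,10, 0,0,-2,0,10]' 12; echo; python3 -m pendant '[0,0,-2,0,10]'
```

```text
time: 6.87
tool_pos: [439.4, -6.0, 212.5]
tcp_rot: [-179.2, 0.5, 83.9]
ft_force: [-1.2, 1.2, 18.5]
finger_gap: 17.5

time: 6.95
tool_pos: [440.5, -6.0, 212.6]
tcp_rot: [-179.4, 0.5, 83.9]
ft_force: [-3.4, 3.1, 18.7]
finger_gap: 17.4
```

```bash
python3 -m pendant '[-2,-17,1,0,10, -2,-17,0,0,10]' 12
python3 - <<'E'
from h import *
s=viewer.snapshot("scene");crop(s,(230,130,330,230),5,"sw2");print(sensors.sense()["tool_pos"],sensors.sense()["ft_force"])
E
```

```text
time: 7.12
tool_pos: [437.8, -38.3, 215.6]
tcp_rot: [-179.6, 0.4, 84.1]
ft_force: [-0.4, -1.3, -0.8]
finger_gap: 17.4
[437.57114238 -40.86217656 215.51238412] [ 0.26170553 -2.0991615  -0.50684744]
```

View pics/sw2.png

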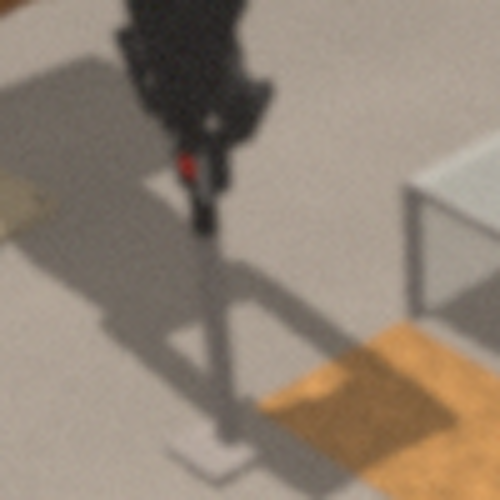

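```bash
python3 -m pendant '[0,0,-5,0,10, -1,-6,-3,0,10]' 12; echo; python3 -m pendant '[-1,-10,-2,0,10, -1,-10,-2,0,10]'
python3 - <<'E'
from h import *
s=viewer.snapshot("scene");crop(s,(230,130,330,230),5,"sw3");print(sensors.sense()["tool_pos"],sensors.sense()["ft_force"])
E
```

```text
time: 7.33
tool_pos: [439.6, -47.0, 212.6]
tcp_rot: [179.8, 0.5, 83.9]
ft_force: [-5.1, 5.8, 35.1]
finger_gap: 17.5

time: 7.5
tool_pos: [440.6, -65.8, 213.7]
tcp_rot: [179.3, 0.4, 84.0]
ft_force: [-2.8, 2.1, 11.2]
finger_gap: 17.1
[440.57377569 -67.17805161 213.64160038] [-3.14211727  1.90574535 13.86580489]
```

View pics/sw3.png

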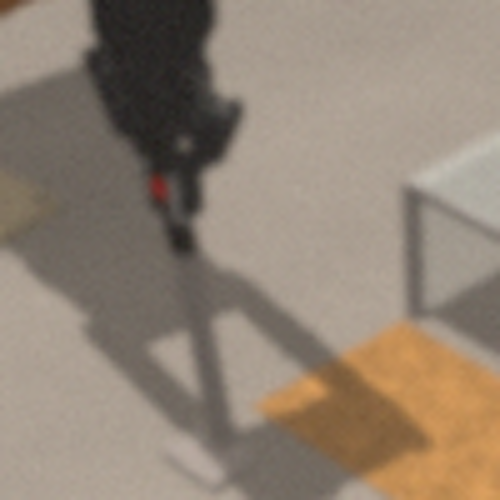

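```bash
python3 -m pendant '[-2,-20,-1.5,0,10, -3,-24,-4,0,10, -3,-24,-7,0,10]' 12
python3 - <<'E'
from h import *
s=viewer.snapshot("scene");crop(s,(210,130,310,230),5,"sw4");print(sensors.sense()["tool_pos"],sensors.sense()["ft_force"])
E
```

```text
time: 7.8
tool_pos: [436.7, -133.4, 207.5]
tcp_rot: [178.6, 0.4, 84.3]
ft_force: [-2.4, -0.4, 10.3]
finger_gap: 17.5
[ 435.89778399 -137.18191202  206.48102104] [-3.80259831 -4.64550003 17.85144551]
```

View pics/sw4.png

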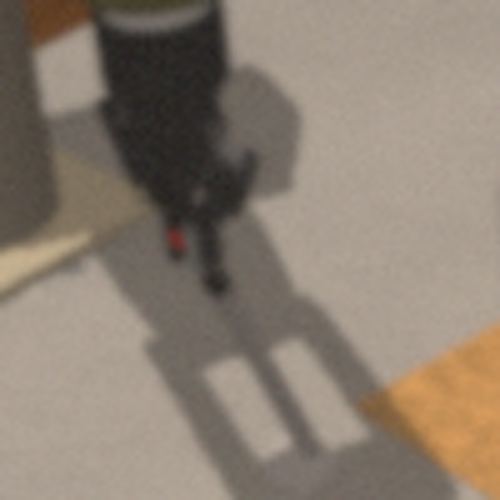

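```bash
python3 -m pendant '[-2,-27,-10,0,10, -2,-26,-13,0,10, -2,-25,-17,0,10]' 12
python3 - <<'E'
from h import *
s=viewer.snapshot("scene");crop(s,(200,130,300,240),5,"sw5");q=sensors.sense();print(q["tool_pos"],q["ft_force"],q["tcp_rot"])
E
```

```text
time: 8.1
tool_pos: [434.1, -217.0, 173.0]
tcp_rot: [178.0, 0.8, 84.4]
ft_force: [-1.0, -0.1, 2.6]
finger_gap: 17.1
[ 432.33357871 -220.98257325  169.66078244] [ -5.80744601 -12.50206643  14.62075596] [178.16919045   0.91577413  84.34518815]
```

View pics/sw5.png

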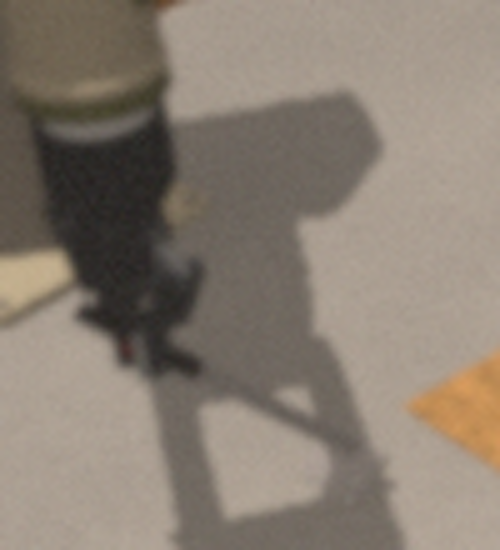

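```bash
python3 -m pendant '[-2,-20,-20,0,10, -2,-18,-22,0,10, -2,-15,-24,0,10]' 12
python3 - <<'E'
from h import *
s=viewer.snapshot("scene");crop(s,(200,130,300,240),5,"sw6");q=sensors.sense();print(q["tool_pos"],q["ft_force"],q["tcp_rot"])
E
```

```text
time: 8.4
tool_pos: [430.9, -280.2, 109.8]
tcp_rot: [177.4, 1.5, 84.3]
ft_force: [-1.2, -2.2, 3.4]
finger_gap: 17.1
[ 428.02893226 -280.56112683  104.03347658] [-5.49547023 -2.37044365  0.25142775] [177.76485402   1.36971024  84.28144702]
```

View pics/sw6.png

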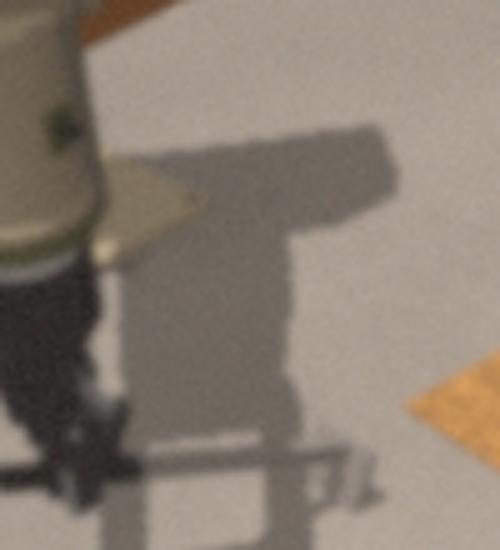

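```bash
cat > bar.py <<'E'
from h import *
def bar(im,verbose=True):
    q=sensors.sense(); g=np.array(q["tool_pos"])+[0,0,19]
    yaw=np.radians(q["tcp_rot"][2]); f=np.array([np.cos(yaw),np.sin(yaw)]); l=np.array([-f[1],f[0]])
    u,v=np.meshgrid(np.arange(640),np.arange(400)); P=pts(im,np.c_[u.ravel(),v.ravel()])
    P=P[im["z_map"].ravel()>0]
    d=P[:,:2]-g[:2]; a=d@f; b=d@l
    for lo,hi in((-60,-45),(45,70),(70,100),(100,130),(130,160),(160,190),(190,210),(210,222),(222,240)):
        k=(a>lo)&(a<hi)&(abs(b)<28)&(P[:,2]>12)&(P[:,2]<g[2]+60)
        if k.sum()>3: print(lo,hi,k.sum(),"a,b,z med",a[k].mean().round(1),b[k].mean().round(1),np.median(P[k,2]).round(1),"z",P[k,2].min().round(),P[k,2].max().round())
if __name__=="__main__":
    q=sensors.sense();print(q["tool_pos"],q["ft_force"],q["tcp_rot"],q["time"])
    for n in("scene","top"): print(n); bar(viewer.snapshot(n))
E
python3 bar.py
```

```text
[ 428.02893226 -280.56112683  104.03347658] [-5.49547023 -2.37044365  0.25142775] [177.76485402   1.36971024  84.28144702] 8.45
scene
-60 -45 15 a,b,z med -48.5 -2.7 144.9 z 139.0 150.0
45 70 39 a,b,z med 57.8 -5.3 99.5 z 84.0 107.0
70 100 45 a,b,z med 84.9 -5.2 87.0 z 69.0 98.0
100 130 42 a,b,z med 114.8 -4.8 72.6 z 56.0 85.0
130 160 40 a,b,z med 145.0 -4.5 60.0 z 47.0 70.0
160 190 42 a,b,z med 175.4 -3.2 46.6 z 12.0 56.0
190 210 83 a,b,z med 199.0 -5.8 31.4 z 12.0 43.0
top
45 70 44 a,b,z med 57.3 0.1 107.5 z 96.0 118.0
70 100 46 a,b,z med 84.6 0.2 95.7 z 84.0 104.0
100 130 45 a,b,z med 116.0 2.3 81.6 z 66.0 91.0
130 160 46 a,b,z med 144.6 2.5 69.3 z 60.0 74.0
160 190 46 a,b,z med 174.1 2.3 52.8 z 45.0 68.0
190 210 97 a,b,z med 200.6 1.2 36.7 z 13.0 52.0
210 222 4 a,b,z med 210.3 4.9 38.3 z 37.0 41.0
```

```bash
python3 -m pendant '[0,0,0,0,10, 0,0,0,0,10, 0,5,12,0,10, 1,20,5,0,10, 1,35,0,0,10, 1,30,-2,0,10, 0,10,-4,0,10,0,0,0,0,10]' 40; python3 bar.py
```

```text
time: 9.22
tool_pos: [435.9, -170.9, 127.2]
tcp_rot: [177.2, 1.3, 84.3]
ft_force: [-0.0, 0.3, -0.7]
finger_gap: 17.1
[ 435.92131568 -170.88609166  127.18232153] [-0.00106624  0.31238567 -0.70413283] [177.18640345   1.33093129  84.31439791] 9.2167
scene
-60 -45 11 a,b,z med -47.0 -1.9 167.9 z 163.0 175.0
45 70 34 a,b,z med 57.4 -4.6 120.4 z 105.0 130.0
70 100 36 a,b,z med 84.1 -5.7 106.6 z 99.0 116.0
100 130 37 a,b,z med 113.8 -4.4 95.1 z 80.0 105.0
130 160 37 a,b,z med 144.1 -4.8 78.4 z 63.0 90.0
160 190 63 a,b,z med 180.2 -4.1 50.3 z 16.0 76.0
190 210 90 a,b,z med 197.9 -6.8 45.2 z 19.0 59.0
top
45 70 32 a,b,z med 60.0 1.4 128.4 z 121.0 139.0
70 100 52 a,b,z med 84.4 0.9 116.3 z 106.0 128.0
100 130 47 a,b,z med 114.9 0.6 102.4 z 89.0 112.0
130 160 46 a,b,z med 144.6 0.3 86.6 z 77.0 98.0
160 190 55 a,b,z med 177.2 -0.0 71.1 z 18.0 83.0
190 210 114 a,b,z med 199.9 -0.1 52.0 z 23.0 67.0
210 222 9 a,b,z med 210.5 2.2 60.0 z 53.0 66.0
```

```bash
python3 -m pendant '[0,0,-18,0,10, 0,-4,-14,0,10, -1,-13,-26,0,10, -1,-9,-27,0,10]' 12; python3 bar.py
```

```text
time: 9.65
tool_pos: [441.5, -205.6, 51.3]
tcp_rot: [176.2, 1.9, 84.3]
ft_force: [-0.7, 1.2, 1.4]
finger_gap: 17.0
[ 441.53854336 -205.63599481   51.28618273] [-0.72669039  1.19291249  1.39772161] [176.15508295   1.87601481  84.33137092] 9.65
scene
-60 -45 16 a,b,z med -49.4 -5.5 79.5 z 74.0 86.0
45 70 39 a,b,z med 57.5 -6.5 64.1 z 50.0 70.0
70 100 43 a,b,z med 85.0 -6.7 60.1 z 50.0 68.0
100 130 42 a,b,z med 115.5 -6.4 55.3 z 41.0 60.0
130 160 38 a,b,z med 145.4 -5.9 49.2 z 38.0 54.0
160 190 40 a,b,z med 174.9 -5.5 45.0 z 32.0 51.0
190 210 24 a,b,z med 199.8 -6.6 39.7 z 31.0 47.0
210 222 60 a,b,z med 217.5 -7.3 31.7 z 12.0 43.0
222 240 12 a,b,z med 224.1 -1.1 39.7 z 33.0 43.0
top
45 70 37 a,b,z med 57.7 0.9 64.7 z 56.0 73.0
70 100 48 a,b,z med 85.8 1.1 62.1 z 13.0 70.0
100 130 45 a,b,z med 115.5 0.4 57.2 z 44.0 66.0
130 160 46 a,b,z med 144.9 -0.2 53.2 z 40.0 65.0
160 190 45 a,b,z med 175.0 -0.5 50.3 z 30.0 57.0
190 210 29 a,b,z med 199.8 -0.9 43.5 z 39.0 52.0
210 222 38 a,b,z med 217.9 0.2 41.4 z 13.0 51.0
222 240 31 a,b,z med 224.7 0.7 43.9 z 38.0 49.0
```

```bash
python3 -m pendant '[0,-4,-20,0,10, 0,-1,-12,0,10]' 12; python3 bar.py
```

```text
time: 9.92
tool_pos: [440.4, -212.4, 18.6]
tcp_rot: [176.3, 1.8, 84.0]
ft_force: [-1.4, 1.2, 0.9]
finger_gap: 17.3
[ 440.36264486 -212.43214103   18.5560485 ] [-1.35766643  1.22039615  0.92039378] [176.34866906   1.77939236  84.04512473] 9.9167
scene
-60 -45 18 a,b,z med -49.4 -3.5 43.1 z 35.0 46.0
45 70 41 a,b,z med 58.3 -4.4 41.3 z 32.0 48.0
70 100 44 a,b,z med 86.1 -4.1 41.3 z 28.0 46.0
100 130 42 a,b,z med 115.2 -3.1 40.0 z 28.0 44.0
130 160 42 a,b,z med 144.6 -3.0 38.5 z 28.0 45.0
160 190 42 a,b,z med 174.7 -3.4 38.2 z 27.0 45.0
190 210 25 a,b,z med 199.9 -3.2 38.2 z 27.0 44.0
210 222 42 a,b,z med 218.7 -8.5 31.5 z 12.0 46.0
222 240 37 a,b,z med 224.7 -5.0 34.5 z 13.0 44.0
top
45 70 34 a,b,z med 57.5 2.4 43.9 z 37.0 52.0
70 100 46 a,b,z med 85.3 2.8 44.6 z 37.0 50.0
100 130 43 a,b,z med 115.2 2.5 43.3 z 37.0 49.0
130 160 45 a,b,z med 145.5 2.2 43.2 z 32.0 51.0
160 190 44 a,b,z med 175.7 2.5 43.1 z 13.0 49.0
190 210 30 a,b,z med 200.5 1.9 42.6 z 36.0 51.0
210 222 16 a,b,z med 216.7 2.3 39.9 z 35.0 47.0
222 240 36 a,b,z med 226.1 2.1 43.9 z 20.0 50.0
```

```bash
python3 -m pendant '[0,0,-3,0,10, 0,0,0,0,10]' 12; python3 -m pendant '[0,0,0,0,5, 0,0,0,0,5, 0,0,0,0,5, 0,0,12,0,5, 0,0,14,0,5, 0,0,12,0,5, 0,0,5,0,5, 0,0,0,0,5]' 50; python3 bar.py|grep -v "^-60"
python3 - <<'E'
from h import *
t=viewer.snapshot("top");s=viewer.snapshot("scene")
cv2.imwrite("pics/lv.png",np.hstack([cv2.resize(s["frame"][130:290,160:320],(400,400)),cv2.resize(t["frame"][180:340,280:440],(400,400))]))
E
```

```text
time: 10.18
tool_pos: [441.1, -212.3, 17.4]
tcp_rot: [176.3, 1.8, 84.0]
ft_force: [-0.3, 0.3, 0.8]
finger_gap: 17.2
time: 10.85
tool_pos: [442.6, -211.9, 65.2]
tcp_rot: [176.1, 1.9, 84.2]
ft_force: [0.8, 0.4, -1.1]
finger_gap: 17.0
[ 442.55662189 -211.92655974   65.22076511] [ 0.83706407  0.39058472 -1.1092909 ] [176.14626786   1.90830715  84.17853794] 10.85
scene
45 70 34 a,b,z med 57.8 -3.5 87.3 z 77.0 90.0
70 100 49 a,b,z med 84.3 -2.8 85.7 z 76.0 91.0
100 130 44 a,b,z med 115.2 -3.4 84.9 z 74.0 90.0
130 160 42 a,b,z med 145.6 -2.9 82.4 z 70.0 87.0
160 190 40 a,b,z med 175.1 -3.3 81.5 z 72.0 86.0
190 210 26 a,b,z med 201.6 -2.2 80.8 z 71.0 85.0
210 222 51 a,b,z med 219.2 -3.7 68.7 z 42.0 85.0
222 240 53 a,b,z med 224.3 -6.5 70.3 z 40.0 86.0
top
45 70 37 a,b,z med 57.5 1.9 90.2 z 83.0 97.0
70 100 47 a,b,z med 84.3 2.1 89.4 z 82.0 94.0
100 130 50 a,b,z med 115.4 1.7 87.5 z 80.0 96.0
130 160 45 a,b,z med 145.8 1.6 87.2 z 71.0 93.0
160 190 44 a,b,z med 174.5 1.7 85.7 z 78.0 93.0
190 210 36 a,b,z med 200.2 0.9 84.3 z 13.0 91.0
210 222 17 a,b,z med 217.0 1.8 84.1 z 76.0 90.0
222 240 45 a,b,z med 225.9 0.4 85.2 z 56.0 92.0
```

View pics/lv.png

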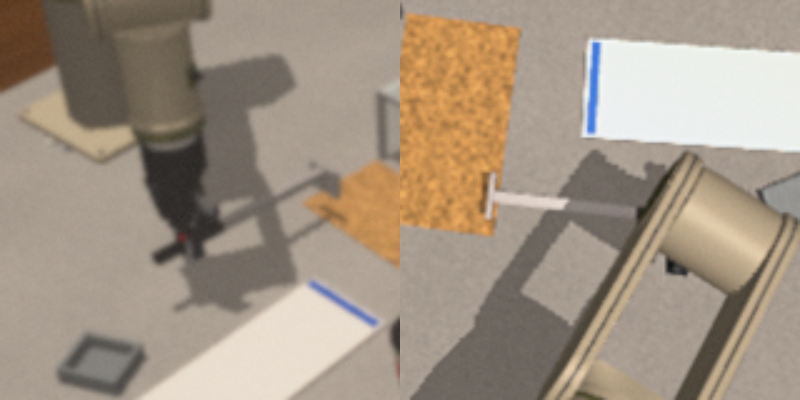

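```bash
python3 -m pendant '[8,18,0,0,5, 12,28,0,0,5, 12,26,0,0,5, 8,18,0,0,5, 0,0,0,0,5]' 50
cat > rel.py <<'E'
from h import *
q=sensors.sense(); p=np.array(q["tool_pos"]); M=np.array([557.1,70.3]); a=np.radians(83.9)
f=np.array([np.cos(a),np.sin(a)]); r=np.array([f[1],-f[0]]); O=M+81*f
def R(P): d=np.asarray(P)[:2]-O; return np.array([d@r,d@f])
if __name__=="__main__":
    yaw=np.radians(q["tcp_rot"][2]); toe=p[:2]+227*np.array([np.cos(yaw),np.sin(yaw)])
    print("t",q["time"],"tcp",p.round(1),"rot",q["tcp_rot"].round(1),"F",q["ft_force"].round(1),"grip rel",R(p).round(1),"toe rel",R(toe).round(1),"red",R((523.4,256.6)).round(1),"yel",R((634.3,246.3)).round(1))
E
python3 rel.py
```

```text
time: 11.47
tool_pos: [479.2, -118.3, 58.7]
tcp_rot: [176.7, 1.7, 83.9]
ft_force: [-0.1, 0.0, -1.5]
finger_gap: 16.9
t 11.4667 tcp [ 479.2 -118.3   58.7] rot [176.7   1.7  83.9] F [-0.1  0.  -1.5] grip rel [ -57.4 -276.8] toe rel [-57.3 -49.8] red [-53.3 100.7] yel [ 58.1 102.2]
```

```bash
python3 -m pendant '[3,18,3,0,5, 3.5,25,3,0,5, 3,25,2,0,5, 3,18,1.5,0,5, 0,0,0,0,5]' 50; python3 rel.py; python3 bar.py | grep -A20 top
```

```text
time: 11.88
tool_pos: [488.7, -29.8, 63.9]
tcp_rot: [177.1, 1.8, 83.9]
ft_force: [0.2, 0.3, -2.7]
finger_gap: 17.1
t 11.8833 tcp [488.7 -29.8  63.9] rot [177.1   1.8  83.9] F [ 0.2  0.3 -2.7] grip rel [ -57.4 -187.8] toe rel [-57.5  39.2] red [-53.3 100.7] yel [ 58.1 102.2]
top
70 100 10 a,b,z med 96.3 1.8 89.8 z 87.0 93.0
100 130 46 a,b,z med 114.3 1.6 87.2 z 81.0 95.0
130 160 46 a,b,z med 144.3 1.6 86.0 z 68.0 94.0
160 190 70 a,b,z med 179.0 0.9 86.4 z 73.0 130.0
190 210 124 a,b,z med 199.7 0.1 123.5 z 116.0 131.0
210 222 79 a,b,z med 216.2 0.3 122.6 z 116.0 129.0
222 240 110 a,b,z med 231.1 0.1 123.5 z 114.0 130.0
```

```bash
python3 -m pendant '[4,20,1,0,5, 4,27,1,0,5, 3,27,1,0,5, 3,20,0.5,0,5, 0,0,0,0,5]' 50; python3 rel.py
python3 - <<'E'
from h import *
t=viewer.snapshot("top");s=viewer.snapshot("scene")
crop(t,(170,150,340,290),4,"u_t");crop(s,(270,120,430,260),4,"u_s")
E
```

```text
time: 12.4
tool_pos: [501.0, 57.8, 64.8]
tcp_rot: [177.3, 2.0, 83.5]
ft_force: [0.8, -0.3, -1.6]
finger_gap: 17.2
t 12.4 tcp [501.   57.8  64.8] rot [177.3   2.   83.5] F [ 0.8 -0.3 -1.6] grip rel [-54.4 -99.4] toe rel [-52.7 127.6] red [-53.3 100.7] yel [ 58.1 102.2]
```

View pics/u_t.png

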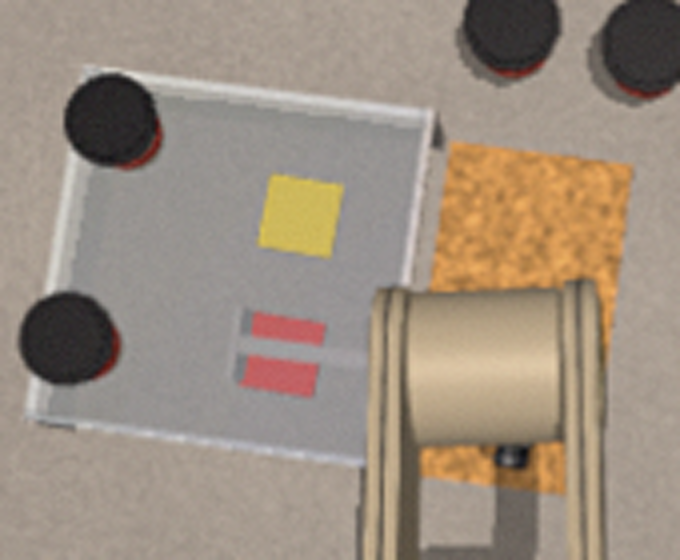

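View pics/u_s.png

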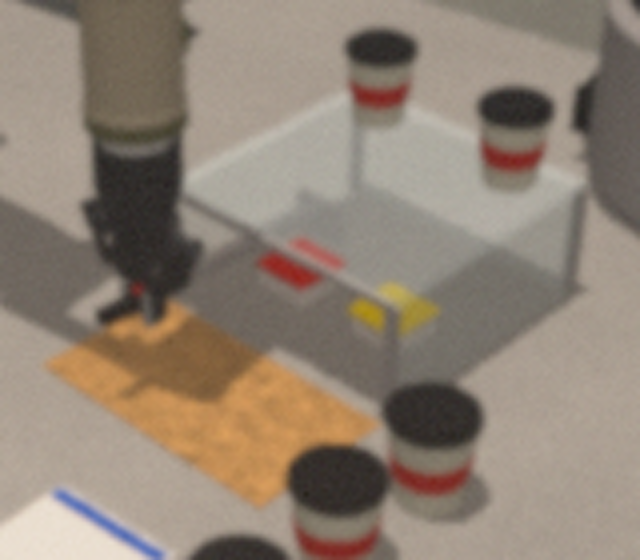

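```bash
python3 -m pendant '[1,13,0,0,5, 1,9,0,0,5, 0,0,0,0,5]' 50; python3 rel.py
```

```text
time: 12.75
tool_pos: [502.0, 73.6, 63.4]
tcp_rot: [177.5, 2.2, 83.2]
ft_force: [-0.3, 0.2, -1.0]
finger_gap: 17.2
t 12.75 tcp [502.   73.6  63.4] rot [177.5   2.2  83.2] F [-0.3  0.2 -1. ] grip rel [-55.2 -83.5] toe rel [-52.6 143.5] red [-53.3 100.7] yel [ 58.1 102.2]
```

```bash
python3 -m pendant '[0.5,5,-6,0,5, 0,1,-10,0,5, 0,0,-10,0,5, 0,0,-4,0,5, 0,0,0,0,5]' 50; python3 rel.py;  python3 - <<'E'
from h import *
t=viewer.snapshot("top");s=viewer.snapshot("scene")
cv2.imwrite("pics/v.png",np.hstack([cv2.resize(s["frame"][130:230,300:400],(400,400)),cv2.resize(t["frame"][190:270,200:280],(400,400))]))
E
```

```text
time: 13.17
tool_pos: [501.9, 76.9, 29.5]
tcp_rot: [177.5, 2.3, 83.1]
ft_force: [0.7, 0.5, -1.6]
finger_gap: 16.9
t 13.1667 tcp [501.9  76.9  29.5] rot [177.5   2.3  83.1] F [ 0.7  0.5 -1.6] grip rel [-55.6 -80.3] toe rel [-52.6 146.7] red [-53.3 100.7] yel [ 58.1 102.2]
```

View pics/v.png

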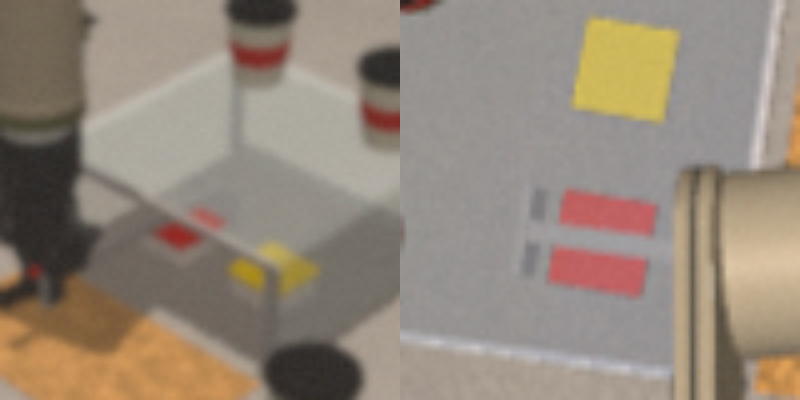

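```bash
python3 -m pendant '[-1,-8,0,0.005,5, -1.5,-14,0,0.005,5, -1.5,-14,0,0,5, -1.5,-14,0,0,5, -1.5,-14,0,0,5]' 60; python3 rel.py;  python3 - <<'E'
from h import *
t=viewer.snapshot("top");s=viewer.snapshot("scene")
cv2.imwrite("pics/v2.png",np.hstack([cv2.resize(s["frame"][130:230,300:400],(400,400)),cv2.resize(t["frame"][190:270,200:280],(400,400))]))
E
```

```text
time: 13.68
tool_pos: [496.2, 11.6, 32.1]
tcp_rot: [177.3, 2.2, 84.1]
ft_force: [-0.0, 0.3, -1.1]
finger_gap: 17.0
t 13.6833 tcp [496.2  11.6  32.1] rot [177.3   2.2  84.1] F [-0.   0.3 -1.1] grip rel [ -54.3 -145.9] toe rel [-55.   81.1] red [-53.3 100.7] yel [ 58.1 102.2]
```

View pics/v2.png

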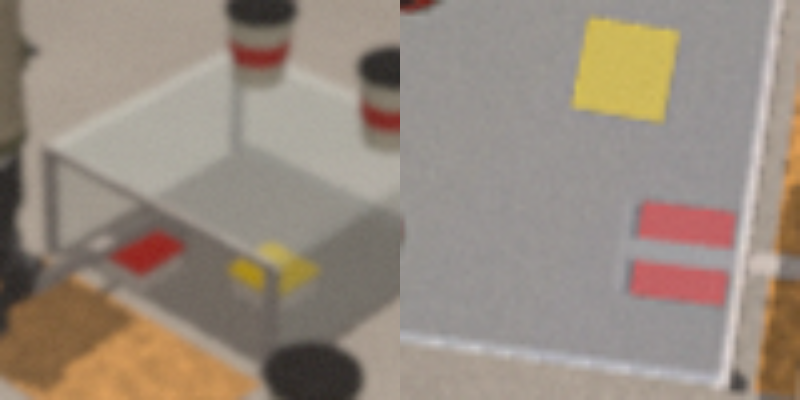

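```bash
python3 -m pendant '[-1,-8,-1.5,0,5, -1.5,-14,-1,0,5, -1.5,-14,-0.5,0,5, -1.5,-14,-0.5,0,5, -1.5,-14,-0.5,0,5, -1.5,-14,-0.5,0,5, -1.5,-12,-0.5,0,5, -1,-8,-0.5,0,5, -0.5,-4,0,0,5]' 60; python3 rel.py;  python3 - <<'E'
from h import *
t=viewer.snapshot("top");s=viewer.snapshot("scene")
cv2.imwrite("pics/v3.png",np.hstack([cv2.resize(s["frame"][150:250,260:360],(400,400)),cv2.resize(t["frame"][190:290,240:340],(400,400))]))
E
```

```text
time: 14.53
tool_pos: [486.9, -94.4, 29.3]
tcp_rot: [176.9, 2.1, 84.2]
ft_force: [-1.0, 1.3, -0.1]
finger_gap: 17.1
t 14.5333 tcp [486.9 -94.4  29.3] rot [176.9   2.1  84.2] F [-1.   1.3 -0.1] grip rel [ -52.3 -252.3] toe rel [-53.5 -25.3] red [-53.3 100.7] yel [ 58.1 102.2]
```

View pics/v3.png

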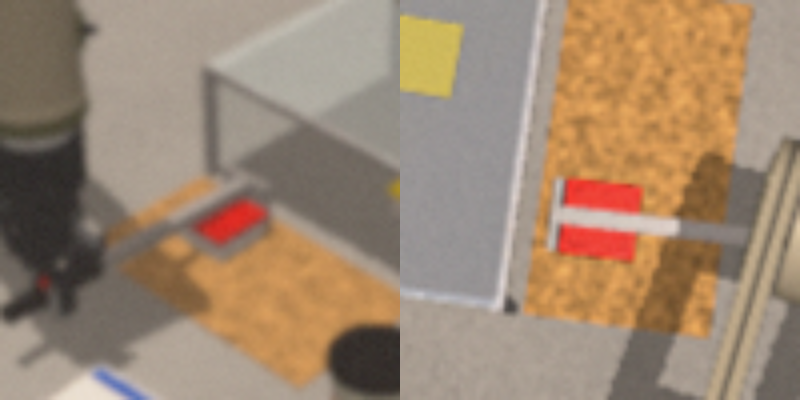

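Tub is on the mat near its inner edge; 23 mm more.

```bash
python3 -m pendant '[-1,-9,0,0,5, -1,-10,0,0,5, -0.5,-6,0,0,5, 0,0,0,0,5]' 60; python3 rel.py;  python3 - <<'E'
from h import *
from rel import R
t=viewer.snapshot("top")
crop(t,(240,180,340,280),6,"v4")
E
```

```text
time: 14.97
tool_pos: [484.3, -119.9, 29.1]
tcp_rot: [176.9, 2.1, 84.3]
ft_force: [-0.5, -0.0, -1.3]
finger_gap: 17.2
t 14.9667 tcp [ 484.3 -119.9   29.1] rot [176.9   2.1  84.3] F [-0.5 -0.  -1.3] grip rel [ -52.2 -277.8] toe rel [-53.9 -50.8] red [-53.3 100.7] yel [ 58.1 102.2]
```

View pics/v4.png

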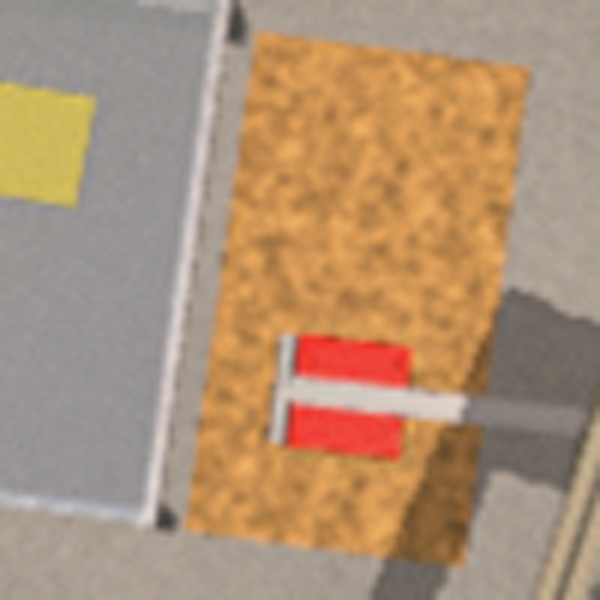

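```bash
python3 -m pendant '[0.5,6,0,0,5, 0.5,5,0,0,5, 0,1,12,0,5, 0,0,22,0,5, 0,0,25,0,5, 0,0,20,0,5, 0,0,8,0,5, 0,0,0,0,5]' 60; python3 rel.py; python3 bar.py | grep -A20 top;  python3 - <<'E'
from h import *
t=viewer.snapshot("top");s=viewer.snapshot("scene")
cv2.imwrite("pics/v5.png",np.hstack([cv2.resize(s["frame"][130:270,240:380],(400,400)),cv2.resize(t["frame"][180:280,240:340],(400,400))]))
E
```

```text
time: 15.68
tool_pos: [482.6, -101.5, 116.8]
tcp_rot: [177.3, 1.9, 84.4]
ft_force: [0.1, 1.3, -1.2]
finger_gap: 17.1
t 15.6833 tcp [ 482.6 -101.5  116.8] rot [177.3   1.9  84.4] F [ 0.1  1.3 -1.2] grip rel [ -55.8 -259.8] toe rel [-58.  -32.8] red [-53.3 100.7] yel [ 58.1 102.2]
top
70 100 47 a,b,z med 86.5 0.7 141.6 z 135.0 147.0
100 130 50 a,b,z med 115.4 0.5 138.7 z 134.0 146.0
130 160 109 a,b,z med 149.0 1.5 34.1 z 20.0 145.0
160 190 166 a,b,z med 175.0 0.7 30.1 z 21.0 144.0
190 210 93 a,b,z med 198.3 1.1 32.0 z 19.0 146.0
210 222 19 a,b,z med 216.8 0.7 135.4 z 127.0 141.0
222 240 63 a,b,z med 225.5 0.4 135.4 z 93.0 143.0
```

View pics/v5.png

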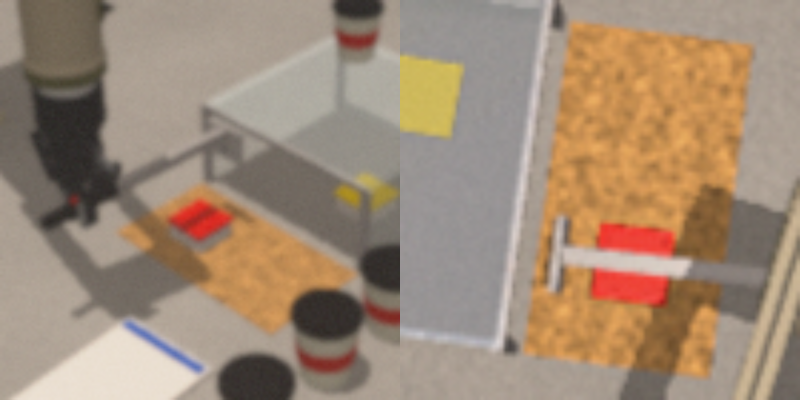

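```bash
python3 -m pendant '[8,-18,0,0.006,5, 13,-28,0,0.006,5, 14,-31,0,0.006,5, 15,-31,0,0.006,5, 15,-31,0,0.006,5, 15,-31,0,0.006,5, 14,-28,0,0.006,5, 9,-20,0,0.006,5, 4,-9,0,0,5, 0,0,0,0,5]' 60; python3 rel.py
```

```text
time: 16.72
tool_pos: [580.7, -334.2, 91.5]
tcp_rot: [179.0, 1.2, 87.4]
ft_force: [0.4, 0.4, -1.4]
finger_gap: 16.9
t 16.7167 tcp [ 580.7 -334.2   91.5] rot [179.    1.2  87.4] F [ 0.4  0.4 -1.4] grip rel [  66.5 -480.7] toe rel [  52.4 -254.1] red [-53.3 100.7] yel [ 58.1 102.2]
```

```bash
python3 -m pendant '[8,-7,-10,0,5, 8,-6,-15,0,5, 0,0,-14,0,5, 0,0,-8,0,5, 0,0,0,0,5]' 60; python3 rel.py;python3 bar.py | grep -v rot;  python3 - <<'E'
from h import *
t=viewer.snapshot("top");s=viewer.snapshot("scene")
cv2.imwrite("pics/b1.png",np.hstack([cv2.resize(s["frame"][190:330,180:320],(400,400)),cv2.resize(t["frame"][160:280,340:460],(400,400))]))
E
```

```text
time: 17.13
tool_pos: [592.7, -343.7, 34.6]
tcp_rot: [179.5, 0.9, 87.4]
ft_force: [-0.8, 1.0, -2.1]
finger_gap: 17.0
t 17.1333 tcp [ 592.7 -343.7   34.6] rot [179.5   0.9  87.4] F [-0.8  1.  -2.1] grip rel [  79.4 -488.9] toe rel [  65.6 -262.3] red [-53.3 100.7] yel [ 58.1 102.2]
[ 592.67633372 -343.74793757   34.63145676] [-0.79875392  0.98679144 -2.09061011] [179.53884185   0.85400638  87.36986603] 17.1333
scene
-60 -45 26 a,b,z med -49.1 -3.9 59.6 z 47.0 65.0
45 70 40 a,b,z med 60.7 -4.2 57.9 z 47.0 61.0
70 100 58 a,b,z med 84.8 -4.2 57.1 z 44.0 62.0
100 130 56 a,b,z med 114.3 -3.6 56.3 z 45.0 62.0
130 160 55 a,b,z med 144.5 -3.8 56.2 z 46.0 61.0
160 190 53 a,b,z med 175.3 -3.6 54.7 z 45.0 60.0
190 210 35 a,b,z med 200.7 -3.5 54.4 z 43.0 60.0
210 222 70 a,b,z med 219.6 -5.4 42.9 z 15.0 59.0
222 240 55 a,b,z med 224.0 -5.0 51.6 z 13.0 60.0
top
45 70 51 a,b,z med 57.9 1.9 60.4 z 12.0 70.0
70 100 69 a,b,z med 85.6 1.7 58.8 z 12.0 69.0
100 130 66 a,b,z med 114.8 3.5 57.7 z 12.0 66.0
130 160 62 a,b,z med 145.6 1.0 58.7 z 12.0 66.0
160 190 71 a,b,z med 175.5 0.7 55.5 z 12.0 68.0
190 210 46 a,b,z med 200.7 4.1 56.7 z 12.0 68.0
210 222 26 a,b,z med 216.1 2.2 54.7 z 12.0 63.0
222 240 58 a,b,z med 228.5 1.0 55.8 z 12.0 70.0
```

View pics/b1.png

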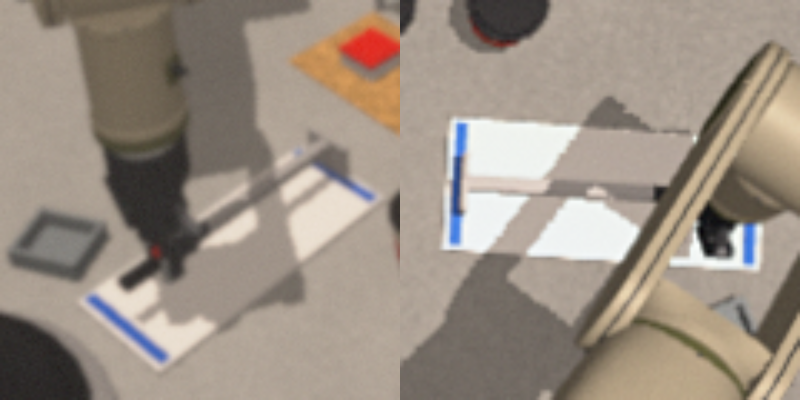

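```bash
python3 -m pendant '[2,-4,-5,0,5, 0,-1,-4,0,5, 0,0,0,0,5, 0,0,0,0,5]' 60; python3 -m pendant '[0,0,-3,0,5, 0,0,-4,0,5, 0,0,-4,0,5, 0,0,-3,0,5, 0,0,0,0,5]' 12; python3 bar.py
```

```text
time: 17.67
tool_pos: [599.3, -352.1, 33.7]
tcp_rot: [178.9, 1.2, 87.4]
ft_force: [-0.3, 0.3, -1.1]
finger_gap: 17.4
time: 18.08
tool_pos: [600.3, -353.2, 20.3]
tcp_rot: [178.8, 1.3, 87.3]
ft_force: [-0.2, -0.5, 2.8]
finger_gap: 17.3
[ 600.33000722 -353.20589638   20.27612   ] [-0.17901917 -0.48521158  2.8453347 ] [178.75612875   1.33757264  87.34688721] 18.0833
scene
-60 -45 25 a,b,z med -49.2 -2.1 43.6 z 12.0 51.0
45 70 39 a,b,z med 59.5 -3.7 44.8 z 33.0 49.0
70 100 63 a,b,z med 84.4 -2.9 44.7 z 34.0 50.0
100 130 57 a,b,z med 114.7 -2.9 44.5 z 34.0 50.0
130 160 60 a,b,z med 145.0 -3.2 45.3 z 33.0 49.0
160 190 53 a,b,z med 175.8 -3.2 45.3 z 35.0 49.0
190 210 30 a,b,z med 199.9 -2.6 45.7 z 35.0 50.0
210 222 60 a,b,z med 219.0 -3.7 38.6 z 12.0 53.0
222 240 59 a,b,z med 224.0 -7.9 40.4 z 12.0 51.0
top
45 70 52 a,b,z med 57.1 4.1 47.7 z 12.0 53.0
70 100 72 a,b,z med 84.8 2.4 43.8 z 12.0 55.0
100 130 60 a,b,z med 115.0 1.0 48.0 z 12.0 55.0
130 160 70 a,b,z med 145.0 2.2 44.8 z 12.0 57.0
160 190 61 a,b,z med 175.3 3.5 47.0 z 12.0 59.0
190 210 51 a,b,z med 199.9 1.0 44.4 z 12.0 55.0
210 222 26 a,b,z med 215.2 3.4 48.4 z 13.0 55.0
222 240 59 a,b,z med 228.4 0.0 46.7 z 12.0 58.0
```

```bash
python3 -m pendant '[0,4,-2,0,5, 0,3,-3,0,5, 0,0,-3,0,5, 0,0,0,0,5]' 12; python3 bar.py | head -3
```

```text
time: 18.52
tool_pos: [601.5, -346.6, 13.9]
tcp_rot: [178.6, 1.4, 87.3]
ft_force: [0.4, -2.0, 3.3]
finger_gap: 16.8
[ 601.47449478 -346.55577973   13.93311992] [ 0.407031   -2.04112618  3.29626073] [178.5978811   1.4447025  87.332555 ] 18.5167
scene
-60 -45 23 a,b,z med -49.5 -3.2 36.8 z 26.0 43.0
```

```bash
python3 -m pendant '[0,0,0,0,19, 0,0,0,0,21, 0,0,0,0,24, 0,0,0,0,30, 0,0,0,0,40, 0,0,0,0,50,0,0,0,0,50]' 20; python3 bar.py;  python3 - <<'E'
from h import *
t=viewer.snapshot("top");s=viewer.snapshot("scene")
cv2.imwrite("pics/b2.png",np.hstack([cv2.resize(s["frame"][190:330,180:320],(400,400)),cv2.resize(t["frame"][160:280,340:460],(400,400))]))
E
```

```text
time: 19.2
tool_pos: [600.7, -345.1, 12.5]
tcp_rot: [178.7, 1.3, 87.4]
ft_force: [-0.9, -0.7, -0.6]
finger_gap: 49.9
[ 600.74383813 -345.10219027   12.46924327] [-0.9171782  -0.74961919 -0.6192638 ] [178.73428448   1.3278637   87.37704827] 19.2
scene
-60 -45 22 a,b,z med -51.1 -4.0 18.7 z 14.0 23.0
45 70 34 a,b,z med 61.2 -5.8 27.5 z 17.0 34.0
70 100 60 a,b,z med 85.0 -4.4 30.6 z 18.0 38.0
100 130 61 a,b,z med 115.3 -4.7 34.6 z 22.0 41.0
130 160 55 a,b,z med 145.2 -4.4 37.4 z 25.0 44.0
160 190 55 a,b,z med 174.3 -4.4 40.1 z 30.0 48.0
190 210 35 a,b,z med 199.6 -3.4 42.6 z 29.0 47.0
210 222 83 a,b,z med 218.1 -4.4 39.6 z 12.0 53.0
222 240 12 a,b,z med 223.1 -6.5 45.8 z 14.0 48.0
top
45 70 47 a,b,z med 57.1 0.1 28.7 z 12.0 41.0
70 100 67 a,b,z med 85.6 -0.7 31.0 z 12.0 41.0
100 130 71 a,b,z med 115.3 1.9 33.8 z 12.0 45.0
130 160 61 a,b,z med 144.5 1.2 36.9 z 12.0 46.0
160 190 66 a,b,z med 176.8 -1.4 41.1 z 12.0 50.0
190 210 38 a,b,z med 200.9 0.5 44.2 z 12.0 53.0
210 222 35 a,b,z med 217.0 -0.3 47.6 z 13.0 59.0
222 240 67 a,b,z med 227.4 -1.0 31.7 z 12.0 57.0
```

View pics/b2.png

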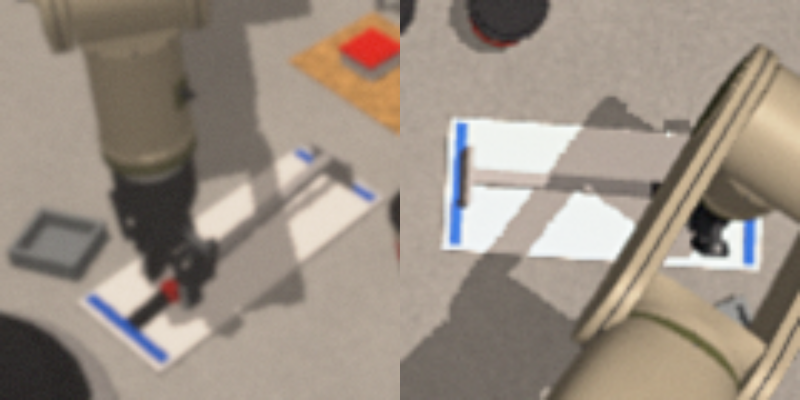

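Rake rests with its handle end down by the near stripe and its blade by the far one. Opening further and retreating straight up.

```bash
python3 -m pendant '[0,0,4,0,65, 0,0,6,0,75, 0,0,12,0,80, 0,0,20,0,80, 0,0,30,0,80, 0,0,30,0,80, 0,0,30,0,80, 0,0,30,0,80, 0,0,20,0,80, 0,0,0,0,80]'; python3 -m pendant '[-20,28,5,0,80, -20,28,5,0,80, -20,28,5,0,80, -20,28,5,0,80, -20,28,5,0,80, -20,28,5,0,80, -20,28,0,0,80, 0,0,0,0,80, 0,0,0,0,80]';  python3 - <<'E'
from h import *
t=viewer.snapshot("top");s=viewer.snapshot("scene")
cv2.imwrite("pics/end_t.png",t["frame"]);cv2.imwrite("pics/end_s.png",s["frame"])
crop(t,(340,180,460,260),6,"end_b")
E
```

```text
time: 20.23
tool_pos: [597.8, -343.3, 209.8]
tcp_rot: [178.7, 1.3, 87.4]
ft_force: [0.8, -0.8, 1.2]
finger_gap: 79.8
time: 20.98
tool_pos: [450.0, -140.8, 241.1]
tcp_rot: [178.5, 1.4, 87.2]
ft_force: [-0.0, -0.6, 1.1]
finger_gap: 80.2
```

View pics/end_t.png

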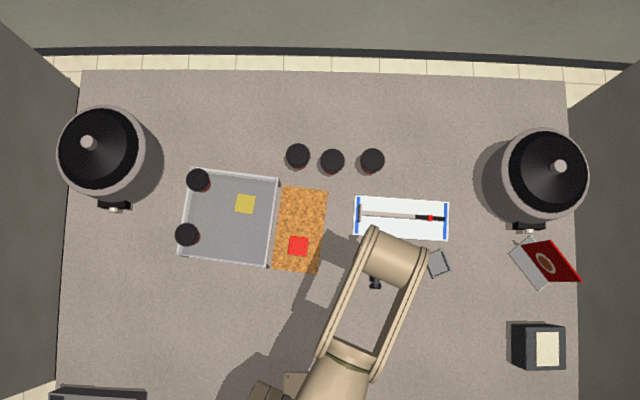

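View pics/end_s.png

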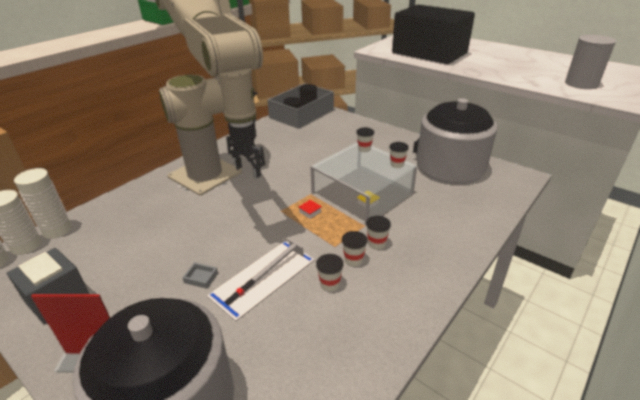

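View pics/end_b.png

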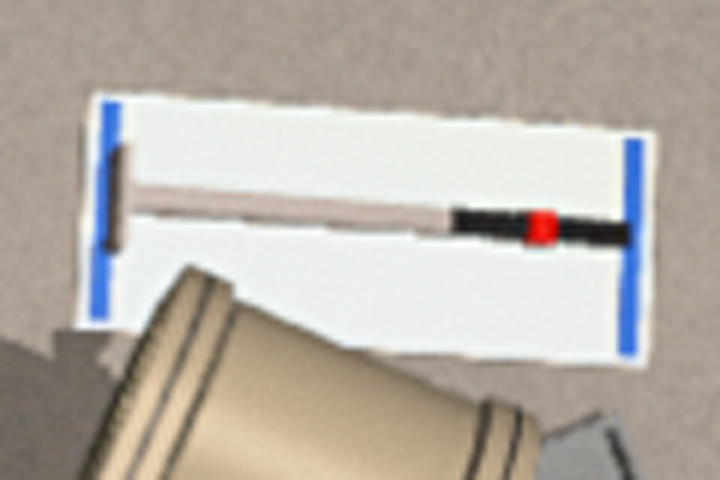

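Run:
```python
from h import *
from rel import R
t=viewer.snapshot("top")
for n,b,c in(("red",(275,230,320,262),((0,120,60),(8,255,255),(172,120,60),(180,255,255))),("yel",(225,185,265,220),((20,120,80),(35,255,255)))):
    m,cs=blob(t,b,*c); P=plane(t,cv2.boxPoints(cv2.minAreaRect(cs[0])),28); print(n,P.mean(0).round(1),[R(p).round().tolist() for p in P])
from bench import job
print(job.hand_in())
```

```text
red [503.1  73.6  28. ] [[-84.0, -54.0], [-25.0, -53.0], [-24.0, -113.0], [-83.0, -114.0]]
yel [634.6 246.3  28. ] [[31.0, 132.0], [88.0, 130.0], [85.0, 73.0], [28.0, 75.0]]
the job is handed in; nothing more can be done
None
```

The job is done and handed in at about 21 s on the robot's clock. No verdict comes back.

**What I did**
- I took the rake from the stand by its red buttons and pressed and dragged its toe on the counter until it swung level. Partway through I lifted it, moved it clear of the stand and finished the swing.
- I reached over the red tub under the riser, hooked it with the blade and slid it about 184 mm out onto the mat. I then laid the rake on the white board and backed the arm away.

**What the last checks showed**
- **Red tub:** its lid corners lie 53 to 114 mm outside the opening. The mat runs from 6 to 156 mm, so the tub is wholly on it.
- **Yellow tub:** it measured within 0.5 mm of where it started.
- **Cups:** they look unmoved in the last pictures. I did not measure them.
- **Rake:** it rests on its toe and handle end, inside the board's outline, about 10 mm or more from each short end. It touches no counter.

**What went less well**
- The foot slid about 30 mm on the counter before it caught and began to turn.
- The tool drifted up to 4° out of vertical during the swing, and about 1.5° remained at the end. The pendant can only turn it about the vertical, so I could not correct it.
- The two cameras differed by up to about 3 mm on the board's stripes and the rake's bar. Single-view lid and mat centres differed by more where the scene camera saw them only partly, so there I relied on the top camera.

The highest contact force I read was about 35 N at the wrist.

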